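# Clear the hot zone of a lab hotplate and fit its guard

### The arm

A 6-joint arm with a two-finger parallel gripper is mounted at the origin on the work surface. World frame = base frame: x ahead of the robot, y to its left, z up, the work surface at z = 0. Lengths are in mm, angles in degrees, forces in N, time in s.
With the tool pointing down it reaches from about 350 to 850 mm from the base axis. Payload 8.1 kg.
Tool frame: the origin (TCP) lies midway between the tips of the shut fingers; the grasp point (between the pads) lies 19 mm behind it (r.pinch_z is the distance from the TCP to the grasp point, in mm); z points along the fingers, y is the line along which they close (so a half turn about z gives the same grasp; the last joint's range is limited). The gripper opens to 85 mm and grips with 20 to 120 N. Pads are 22 mm wide; open, the fingers measure 114 mm over their backs; the gripper's body (76 mm by 85 mm) begins 54 mm behind the grasp point. The pads swing forward as they close: fully open they stand 13 mm farther back than shut.
Start: joints at [-4.893, 7.471, 85.268, -0, 87.261, -4.893], TCP at [600.004, 0.022, 231.292] pointing down, gripper open.
Joint ranges: [-169.43, 169.43], [-51.17, 129.36], [1.28, 143.12], [-76.62, 256.62], [0, 156.53], [-152.29, 152.29]. Speed limits (degrees/s): [136.94, 136.94, 159.86, 180, 180, 180].

### API

Orientations are given as [roll, pitch, yaw] about the fixed x, y, z axes, in that order (R = Rz(yaw) Ry(pitch) Rx(roll)).
In Python, from bench import r gives the robot as it stands.
- The arm moves only by the shell command python3 -m jog 'ROWS' [OPENING] [FORCE]. ROWS is JSON, one flat list of numbers, 6 for each row, row after row: the shift along the tool's x, y, z in m, then the turn, a rotation vector about the tool's x, y, z in rad. A call has 1 to 8 rows; each row is the pose to reach, as a shift and turn from the pose commanded when the call began, along the tool's axes at that moment; what a row does not reach only later rows make up. A row lasts 1/8 s, in which the tool goes at most 62.5 mm and 10.7 degrees, less where a joint would pass 70% of its speed; a pose out of reach is approached as far as the arm can. A call with a gripper value outside its range is refused whole. OPENING is the opening, from -1 (shut) to 1 (fully open), set as the call begins (- or left out, the last holds). The fingers move at their own pace and stop on an object; FORCE is the grip in N (left out, the last holds). Time passes only in rows, so rows that repeat a pose let the fingers close. It gives the time, the measured TCP pose, the force, the opening and the grip force at its end, in the units of the state.
- r.sense(): the state, without advancing time (a new reading comes with each control period).
- r.snapshot(name): name is "scene" or "side" or "wrist"; returns a dict with "pixels" (420x560x3 uint8, red, green, blue), "range_z" (420x560 float32, mm along the optical axis (not along the pixel's ray), 0 where there is no reading), "K" (3x3 intrinsics, pixels), "rvec" (rotation vector, rad) and "tvec" (3), from world to camera coordinates, as OpenCV has them. Camera axes: x right, y down, z forward; pixel columns grow to the right and rows downward; lengths in mm; the calibration is good to about 2 mm. A picture is of the moment at which its call begins.
- r.hand_in(): hands the job in; it is judged then, once.
Trained networks look in a picture, given as the dict that the camera call returned (one of the last four; its "shot" number tells which), for a name from the list of things; names that differ only in an ending like _2 or _b are one class to them, and where a whole thing is asked for, a point or a joint stands for the part that bears it (a point fixed in the world has none). Each returns a list of dicts, best first, with "score" (0 to 1); they miss things now and then, are a little off and sometimes report something else, mostly with a low value. They report only what shows in the picture. A call takes as long as a camera call. They do not tell look-alikes from the thing itself.
- r.look_for(picture, target): "bbox" ([left, top, right, bottom] in pixels, round what is visible of it).
- r.outline_of(picture, target): "region" (420x560 bool, what is visible of it) and "bbox" ([left, top, right, bottom] in pixels, round what is visible of it).
The state is a dict: "time": time; "joint_pos": joint angles; "qd": joint speeds; "joint_efforts": joint torques, N m; "tool_pos": TCP position; "tcp_rot": TCP orientation; "ft_force": force on the tool from outside, world axes, zero at the start; "wrist_torque": the same for the moment, N m; "finger_gap": finger opening in mm; "grip_force": force on a finger pad.
Only numpy, scipy, OpenCV 4.12 (cv2) and the standard library are available. Lean on these libraries where they do the work, as an engineer would, in place of code of your own. Each camera call takes 0.05 s, during which the arm holds its last target. There are 200 camera calls.

### The job

Slide the open steel pot across the hotplate, without lifting or tipping it, from the red ring until it stands wholly inside the white ring. Then fetch the yellow guard plate and lower it over the two brass pins of the red ring, keeping hold of it until it lies flush on the hotplate, and let go. Keep clear of the lamp that hangs over the red ring and leave the other things on the bench where they stand.

Things in the scene. Friction and masses are not known exactly. Their poses are not given: they have to be found in the camera images.
- hotplate: dark flat hotplate, 350 (x) x 400 (y) x 30 mm, fixed. Origin at the centre of its underside on the bench; its flat, smooth (slippery) top is 30 mm above. Its x axis points away from the robot, y runs along the row of two rings (250 mm apart, at y +125 and -125 mm, x 0).
- lamp: fixed black lamp head, 64 mm diameter, straight above the red ring's centre; origin at the centre of its underside, 237 mm above the bench. A 16 mm square arm 82 mm above the origin runs along its x axis, away from the robot, to a post at x +192 mm. It blocks a vertical gripper over the red ring: tilt the tool 30 to 45 degrees, for instance sideways along the row. Do not touch it.
- zone_hot: red ring (136 mm outer, 124 mm inner diameter) painted on the hotplate with two fixed brass locating pins, 10 mm diameter, 22 mm high, tapered above 16 mm, at x = +64 and -64 mm of its frame, y 0. Origin at the ring's centre on the hotplate's top; x away from the robot, y along the row. The gap between the pins is open sideways (along y). On the left or on the right of the hotplate.
- zone_park: flat white ring, 136 mm outer and 124 mm inner diameter, on the hotplate, no pins. Origin at its centre on the hotplate's top. On the other side from the red ring.
- pot: open round steel pot, 100 mm diameter, rim 60 mm high, about 0.6 kg, starts in the red ring. Origin at the centre of its underside. A rigid black bridge handle crosses above the mouth along the pot's y axis (roughly along the row): a straight bar 104 mm long, 18 mm wide (x), 12 mm high.
- pot_grip (a point): middle of the pot's handle bar, 92 mm above the pot's underside; y along the bar
- guard: yellow guard plate, 156 (x) x 116 (y) x 8 mm, about 0.35 kg, with two through holes of 15 mm diameter at x = +64 and -64 mm, y 0; fits either way round. Origin at the centre of its underside. A bridge handle stands on it along y: a wooden bar 90 mm long, 20 mm wide (x), 14 mm high, its underside 31 mm clear above the plate's top, on two legs at y +-35 mm. It starts lying flat on the wooden plinth.
- guard_grip (a point): middle of the guard's handle bar, 46 mm above the plate's underside; y along the bar
- stand: fixed wooden plinth, 110 x 90 x 30 mm, on which the guard lies; origin at the centre of its underside. Left or right of the hotplate.
- case: orange wooden instrument case, fixed, 160 x 130 x 120 mm with a carrying handle up to 140 mm; origin at the centre of its underside. On the side of the hotplate away from the plinth.
- canister: upright aluminium canister standing on the hotplate between the rings at the back, 61 mm diameter, 70 mm high, loose; origin at the centre of its underside. Leave it alone.
- insulator: low white ceramic insulator standing on the hotplate between the rings at the front, 56 mm diameter, 26 mm high, loose; origin at the centre of its underside. The pot fits between it and the canister with about 17 mm to spare on each side. Leave it alone.
- multimeter: yellow multimeter lying on the bench beyond the plinth, 150 x 78 x 40 mm, loose; origin at the centre of its underside. Leave it alone.
- bulb_stand: white bulb in a holder on a 90 mm square wooden base, 120 mm high, loose, beyond the case; origin at the centre of its underside. Leave it alone.
Mind the look-alikes: they are no part of the job. Several things have the shape of the guard; the one meant has the colours described above.

How it is judged:
By the outcome, as a careful person would: the job done as asked, in the order asked, and still so for the second after the job is handed in, with the robot touching nothing.
It also fails if it takes over 72 s, if anything falls off the work surface, if the arm or the gripper's body presses on something with over 40 N, if the wrist force passes 120 N, or if a joint passes its speed limit or range.

## Working session

There is one attempt and no reset: what is moved stays moved. The work goes in short steps, Python scripts to look and compute and a shell command to move; the robot and the scene stay as the last step left them, time stands still between calls to the robot, and variables do not carry over. Pictures are saved under pics/ and viewed, at most 10 in all, crops included, and the job is handed in when it is done.

```bash
mkdir -p pics; ls
cat > h.py <<'E'
import numpy as np,cv2
from bench import r
from scipy.spatial.transform import Rotation as R
def snap(n,f=None):
    p=r.snapshot(n)
    if f: cv2.imwrite('pics/'+f,p['pixels'][:,:,::-1])
    return p
def cloud(p):
    z=p['range_z'].astype(float);h,w=z.shape
    u,v=np.meshgrid(np.arange(w),np.arange(h));K=p['K']
    c=np.stack([(u-K[0,2])/K[0,0]*z,(v-K[1,2])/K[1,1]*z,z],-1)
    M=cv2.Rodrigues(np.array(p['rvec'],float))[0]
    X=(c-np.array(p['tvec']).ravel())@M
    X[z==0]=np.nan
    return X
E
python3 - <<'E'
from h import *
a=snap('scene','scene.png');b=snap('side','side.png')
np.savez('s.npz',a=a['pixels'],A=cloud(a),b=b['pixels'],B=cloud(b))
for nm,p in(('scene',a),('side',b)):
    X=cloud(p)
    for t in 'hotplate lamp zone_hot zone_park pot guard stand case canister insulator multimeter bulb_stand'.split():
        for d in r.outline_of(p,t)[:3]:
            m=d['region'];q=X[m];q=q[~np.isnan(q[:,0])]
            print(nm,t,round(d['score'],2),d['bbox'],np.percentile(q,[2,50,98],axis=0).round().tolist() if len(q) else '')
E
```

```text
pics
scene hotplate 0.83 [168.3, 210.5, 321.8, 305.0] [[443.0, -190.0, 2.0], [693.0, 24.0, 29.0], [792.0, 205.0, 34.0]]
scene lamp 0.91 [231.5, 188.9, 291.3, 317.0] [[604.0, 98.0, 8.0], [796.0, 138.0, 261.0], [820.0, 157.0, 336.0]]
scene zone_hot 0.85 [260.5, 258.6, 301.0, 279.5] [[558.0, 73.0, 25.0], [640.0, 163.0, 30.0], [678.0, 192.0, 45.0]]
scene zone_park 0.96 [199.6, 234.4, 238.8, 254.7] [[559.0, -180.0, 25.0], [620.0, -124.0, 30.0], [679.0, -73.0, 34.0]]
scene zone_park 0.46 [170.4, 211.7, 322.3, 306.7] [[444.0, -189.0, 5.0], [694.0, 25.0, 29.0], [792.0, 204.0, 34.0]]
scene pot 0.92 [260.8, 238.0, 294.7, 275.5] [[561.0, 75.0, 31.0], [615.0, 123.0, 65.0], [660.0, 173.0, 129.0]]
scene pot 0.18 [135.6, 205.6, 169.9, 244.5] [[633.0, -439.0, -1.0], [683.0, -386.0, 19.0], [718.0, -352.0, 118.0]]
scene guard 0.84 [354.9, 215.2, 401.1, 247.5] [[159.0, 286.0, -0.0], [244.0, 347.0, 7.0], [313.0, 402.0, 53.0]]
scene guard 0.74 [344.7, 249.6, 401.0, 285.5] [[383.0, 330.0, 31.0], [472.0, 400.0, 37.0], [541.0, 467.0, 83.0]]
scene guard 0.73 [382.6, 306.0, 450.6, 358.1] [[569.0, 515.0, 1.0],
[... 1977 characters left out ...]
129.0]]
side case 0.48 [199.1, 172.6, 245.2, 204.8] [[377.0, 323.0, 29.0], [450.0, 388.0, 38.0], [534.0, 467.0, 84.0]]
side canister 0.79 [338.8, 219.6, 358.2, 239.3] [[654.0, -35.0, 36.0], [671.0, -18.0, 82.0], [704.0, 14.0, 100.0]]
side canister 0.38 [197.8, 174.2, 244.3, 203.5] [[377.0, 323.0, 31.0], [450.0, 387.0, 38.0], [532.0, 463.0, 84.0]]
side insulator 0.84 [287.7, 253.3, 303.8, 269.7] [[462.0, -34.0, 33.0], [481.0, -15.0, 47.0], [506.0, 13.0, 59.0]]
side multimeter 0.72 [244.0, 164.0, 291.9, 189.0] [[567.0, 350.0, 5.0], [632.0, 373.0, 33.0], [707.0, 425.0, 40.0]]
side bulb_stand 0.58 [423.5, 308.2, 473.7, 358.6] [[628.0, -449.0, 11.0], [655.0, -412.0, 20.0], [702.0, -362.0, 119.0]]
```

Run:
```python
from h import *
d=np.load('s.npz')
a=d['a'][170:370,120:460,::-1];b=d['b'][100:350,130:480,::-1]
cv2.imwrite('pics/c.png',np.vstack([cv2.resize(a,(510,300),interpolation=3),cv2.resize(b,(510,300))]))
A,Bc=d['A'],d['B']
for nm,X,P in(('scene',A,d['a']),('side',Bc,d['b'])):
    z=X[...,2]
    # pot handle bar top
    def box(x0,x1,y0,y1,z0,z1): return (X[...,0]>x0)&(X[...,0]<x1)&(X[...,1]>y0)&(X[...,1]<y1)&(z>z0)&(z<z1)
    for n,bx in (('pothandle',(550,680,60,190,118,135)),('guardhandle',(370,560,310,480,74,90)),('guardplate',(360,570,300,490,34.5,43)),('can',(640,740,-50,50,95,104)),('ins',(440,560,-50,50,45,60)),('lamp',(560,680,60,190,225,300)),('rim',(540,690,50,200,70,100))):
        m=box(*bx);q=X[m]
        if len(q)<4: print(nm,n,len(q));continue
        (c,s,ang)=cv2.minAreaRect(q[:,:2].astype(np.float32))
        print(nm,n,len(q),np.round(c),np.round(s),round(ang,1),'z',np.median(q[:,2]).round(),P[m].mean(0).round(), (q.min(0)).round(),q.max(0).round())
    # park ring white & red
    I=P.astype(int)
    w=box(440,800,-210,-60,24,36)&(I.min(-1)>150); rd=box(440,800,40,210,22,38)&(I[...,0]>1.6*I[...,1])&(I[...,0]>90)
    for n,m in(('park',w),('hot',rd)):
        q=X[m][:,:2].astype(np.float32)
        if len(q)>5: print(nm,n,len(q),cv2.fitEllipse(q),cv2.minEnclosingCircle(q))
```

```text
scene pothandle 157 [611. 124.] [104.  22.] 83.5 z 126.0 [61. 60. 59.] [595.  71. 118.] [626. 176. 131.]
scene guardhandle 140 [460. 397.] [93. 22.] 66.2 z 81.0 [106.  80.  62.] [432. 352.  74.] [484. 440.  88.]
scene guardplate 849 [460. 397.] [119. 161.] 65.8 z 37.0 [184. 146.  51.] [365. 314.  35.] [553. 481.  42.]
scene can 18 [687.  -1.] [15. 19.] 19.4 z 98.0 [90. 87. 87.] [677. -12.  95.] [694.   7. 103.]
scene ins 70 [496.  -4.] [48. 39.] 46.9 z 53.0 [200. 189. 164.] [467. -27.  45.] [521.  18.  59.]
scene lamp 378 [619. 135.] [48. 61.] 29.3 z 266.0 [74. 73. 69.] [589. 102. 235.] [645. 161. 300.]
scene rim 243 [612. 125.] [100.  99.] 37.1 z 82.0 [117. 113. 113.] [560.  72.  70.] [662. 174. 100.]
scene park 76 ((605.0150756835938, -126.96080780029297), (119.2206802368164, 243.68577575683594), 123.48199462890625) ((564.83447265625, -151.05459594726562), 127.75794219970703)
scene hot 152 ((608.1455078125, 125.76060485839844), (129.80979919433594, 131.4583282470703), 142.5514678955078) ((610.4170532226562, 127.3781967163086), 70.65182495117188)
side pothandle 165 [606. 121.] [103.
[... 319 characters left out ...]
99.0 [53. 52. 50.] [664. -28.  95.] [693.   2. 102.]
side ins 147 [487.  -9.] [39. 45.] 77.9 z 55.0 [176. 169. 140.] [465. -33.  45.] [507.  11.  60.]
side lamp 367 [601. 119.] [45. 63.] 58.1 z 271.0 [29. 28. 28.] [575.  99. 238.] [634. 151. 300.]
side rim 322 [606. 121.] [101.  98.] 58.1 z 83.0 [96. 94. 90.] [556.  70.  70.] [657. 173.  99.]
side park 142 ((616.2861938476562, -121.92833709716797), (129.2726287841797, 130.4822235107422), 103.95340728759766) ((616.2520751953125, -122.36962127685547), 68.20109558105469)
side hot 126 ((608.4036865234375, 127.47290802001953), (129.33734130859375, 131.40750122070312), 74.76029205322266) ((607.3187255859375, 126.42617797851562), 70.08743286132812)
```

View pics/c.png

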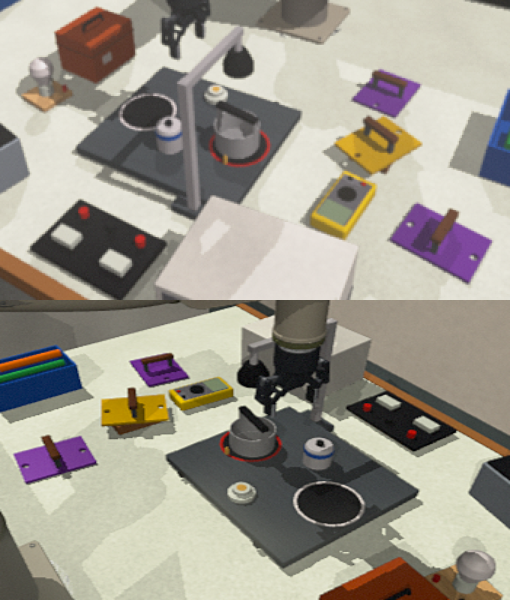

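```bash
cat >> h.py <<'E'
def cur():
    s=r.sense(); return np.array(s['tool_pos'],float), R.from_euler('xyz',s['tcp_rot'],degrees=True)
def rows(wps):
    """wps: list of (pos mm, Rotation) -> relative rows"""
    p,q=cur(); out=[]
    for P,Q in wps:
        d=q.inv().apply(np.array(P)-p)/1000; w=(q.inv()*Q).as_rotvec()
        out.append(np.r_[d.round(4),w.round(3)])
        print(','.join('%g'%v for v in out[-1]),'ang',round(np.degrees(np.linalg.norm(w)),1))
def tool(yaw,tilt,sgn=1):
    """z axis tilted from down by tilt toward bar direction b; y axis (closing) perpendicular to bar. yaw of frame x (bar = yaw+90)"""
    a=np.radians(yaw);b=np.array([-np.sin(a),np.cos(a),0]);t=np.radians(tilt)
    z=sgn*b*np.sin(t)-np.array([0,0,np.cos(t)]); y=np.array([np.cos(a),np.sin(a),0])
    x=np.cross(y,z); return R.from_matrix(np.stack([x,y,z],1))
E
python3 - <<'E'
from h import *
s=r.sense();print(s['tool_pos'],s['tcp_rot'],s['finger_gap'],r.pinch_z)
p=snap('wrist','w1.png');X=cloud(p);np.savez('w1.npz',X=X,P=p['pixels'])
print(p['tvec'],p['rvec'])
for t in 'canister insulator pot zone_park zone_hot'.split():
    for d in r.outline_of(p,t)[:2]:
        m=d['region'];q=X[m];q=q[~np.isnan(q[:,0])]
        print(t,round(d['score'],2),d['bbox'],np.percentile(q,[1,50,99],axis=0).round().tolist())
p0,q0=cur()
print(q0.as_matrix().round(2))
E
```

```text
[6.00025359e+02 3.72629677e-02 2.31313281e+02] [ 1.79997266e+02 -8.10986874e-04  9.00007858e+01] 85.31279462604344 18.700000000000003
[-600.13363418  -35.62066053  378.63478954] [-2.86418548e+00 -1.70199939e-04  6.61429403e-04]
canister 0.88 [334.4, 159.6, 412.6, 230.9] [[656.0, -29.0, 33.0], [679.0, 2.0, 91.0], [710.0, 26.0, 100.0]]
insulator 0.68 [138.3, 160.9, 198.5, 216.9] [[465.0, -31.0, 31.0], [495.0, -2.0, 45.0], [517.0, 21.0, 57.0]]
pot 0.78 [223.1, 0.0, 357.4, 108.8] [[561.0, 74.0, 34.0], [605.0, 113.0, 37.0], [656.0, 150.0, 129.0]]
zone_park 0.91 [235.9, 232.1, 352.6, 339.4] [[554.0, -184.0, 28.0], [617.0, -117.0, 30.0], [680.0, -57.0, 32.0]]
zone_hot 0.94 [214.4, 1.9, 367.6, 121.2] [[543.0, 64.0, 28.0], [590.0, 92.0, 30.0], [674.0, 163.0, 52.0]]
[[-0.  1. -0.]
 [ 1.  0. -0.]
 [-0. -0. -1.]]
```

View pics/w1.png

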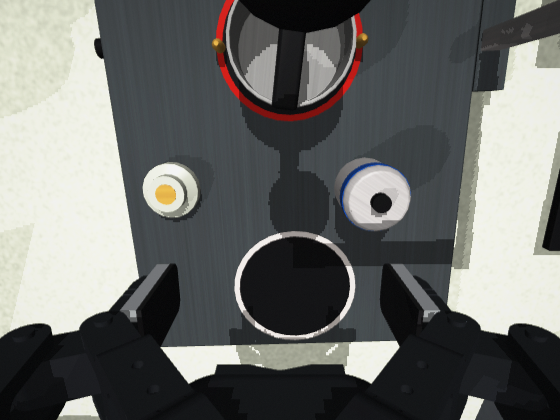

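Run:
```python
from h import *
from scipy.optimize import least_squares
d=np.load('w1.npz');X=d['X'];P=d['P'].astype(int);z=X[...,2]
def box(x0,x1,y0,y1,z0,z1): return (X[...,0]>x0)&(X[...,0]<x1)&(X[...,1]>y0)&(X[...,1]<y1)&(z>z0)&(z<z1)
for n,b in(('can',(640,740,-50,50,60,99)),('ins',(440,560,-50,50,38,58))):
    q=X[box(*b)]
    for k in range(int(b[4]),int(b[5]),6):
        s=q[(q[:,2]>=k)&(q[:,2]<k+6)]
        if len(s)>20: print(n,k,len(s),cv2.minEnclosingCircle(s[:,:2].astype(np.float32)),np.percentile(s,[1,99],axis=0)[:,:2].round(1).tolist())
w=box(540,690,-200,-50,25,36)&(P.min(-1)>140)
rd=box(530,690,40,210,26,34)&(P[...,0]>1.8*P[...,1])&(P[...,0]>90)
for n,m in(('park',w),('hot',rd)):
    q=X[m][:,:2]
    f=least_squares(lambda c:np.hypot(*(q-c[:2]).T)-65,[610,q[:,1].mean()],loss='soft_l1').x
    print(n,len(q),f,cv2.fitEllipse(q.astype(np.float32)))
pin=box(520,700,70,190,36,54)&(P[...,0]>P[...,2]+40)&(P[...,0]<1.8*P[...,1])
q=X[pin]
for s in(q[q[:,0]<600],q[q[:,0]>620]): print('pin',len(s),np.median(s,axis=0).round(1),s.min(0).round(1),s.max(0).round(1))
# hotplate edge lines
m=box(430,800,-210,210,27,33);q=X[m]
print(cv2.minAreaRect(q[:,:2].astype(np.float32)))
h=box(550,680,60,190,118,135);q=X[h];print('handle',cv2.minAreaRect(q[:,:2].astype(np.float32)))
```

```text
can 60 88 ((675.1680908203125, 5.143130302429199), 26.535125732421875) [[655.4, -10.5], [691.7, 26.0]]
can 66 53 ((675.3489990234375, 4.074093818664551), 27.492279052734375) [[655.1, -15.7], [689.6, 26.6]]
can 72 104 ((676.6336669921875, 4.939476490020752), 27.764266967773438) [[655.0, -13.1], [693.5, 26.6]]
can 78 265 ((685.38037109375, -3.7162413597106934), 30.64546012878418) [[655.2, -33.5], [714.4, 26.3]]
can 84 561 ((684.9368896484375, -3.4793968200683594), 29.446226119995117) [[656.6, -31.5], [712.9, 25.2]]
can 90 2528 ((685.0707397460938, -3.482969045639038), 27.0580997467041) [[660.5, -28.3], [709.8, 21.0]]
can 96 73 ((685.5869750976562, -3.8714520931243896), 8.241068840026855) [[677.7, -11.1], [693.3, 4.2]]
ins 38 852 ((490.70953369140625, -6.2301435470581055), 28.121091842651367) [[464.3, -32.9], [517.7, 21.1]]
ins 44 431 ((490.89007568359375, -5.92059326171875), 26.18359375) [[468.3, -28.7], [512.7, 16.0]]
ins 50 696 ((490.477294921875, -6.37251091003418), 18.27810287475586) [[473.6, -23.4], [508.0, 11.2]]
ins 56 412 ((490.7601318359375, -6.030554294586182), 17.58756446838379) [[474.5, -22.1], [507.3, 10.3]]
park 1606 [ 616.77565053 -120.80790644] ((616.7807006835938, -120.78846740722656), (129.772705078125, 130.2984161376953), 74.56611633300781)
hot 1728 [608.9682231  129.15957854] ((608.9877319335938, 129.09808349609375), (129.86598205566406, 130.2972412109375), 135.0244140625)
pin 127 [546.  126.   47.9] [540.6 122.3  36.8] [549.9 131.5  52.8]
pin 123 [671.6 130.   48.4] [668.  126.3  37.8] [676.5 135.9  52.6]
((615.7234497070312, -15.973220825195312), (369.6649169921875, 365.9437255859375), 0.25121694803237915)
handle ((605.7351684570312, 96.31623077392578), (49.925140380859375, 18.00285530090332), 83.64411926269531)
```

Run:
```python
from h import *
Q=tool(-6.7,45);z=Q.as_matrix()[:,2];G=np.array([606.5,103.1,122.])
T=G+18.7*z; S=T-110*z
p,q=cur();w=(q.inv()*Q).as_rotvec()
rows([(p+(S-p)*k/6,q*R.from_rotvec(w*k/6)) for k in range(1,7)]+[(S,Q)]*1)
print(T,S)
```

```text
0.0065,-0.0002,0.0075,-0.008,0.131,0.018 ang 7.6
0.013,-0.0003,0.0149,-0.015,0.262,0.037 ang 15.2
0.0195,-0.0005,0.0224,-0.023,0.392,0.055 ang 22.7
0.026,-0.0007,0.0298,-0.031,0.523,0.074 ang 30.3
0.0325,-0.0009,0.0373,-0.038,0.654,0.092 ang 37.9
0.039,-0.001,0.0447,-0.046,0.785,0.111 ang 45.5
0.039,-0.001,0.0447,-0.046,0.785,0.111 ang 45.5
[608.04272512 116.23259301 108.77710319] [598.96787149  38.98204588 186.55884912]
```

```bash
python3 -m jog '[0.0065,0,0.0075,-0.008,0.131,0.018,0.013,0,0.015,-0.015,0.262,0.037,0.0195,-0.0005,0.0225,-0.023,0.392,0.055,0.026,-0.0005,0.03,-0.031,0.523,0.074,0.0325,-0.001,0.037,-0.038,0.654,0.092,0.039,-0.001,0.0447,-0.046,0.785,0.111,0.039,-0.001,0.0447,-0.046,0.785,0.111]' 1 40
python3 - <<'E'
from h import *
print(r.sense()['joint_pos'])
p=snap('wrist','w2.png');X=cloud(p);z=X[...,2];np.savez('w2.npz',X=X,P=p['pixels'])
m=(abs(X[...,0]-609)<40)&(abs(X[...,1]-123)<70)&(z>118)&(z<135)
q=X[m];print(len(q),cv2.minAreaRect(q[:,:2].astype(np.float32)),np.median(q[:,2]))
Q=tool(-6.7,45);z=Q.as_matrix()[:,2];G=np.array([606.5,103.1,122.])
T=G+18.7*z
rows([(T-k*z,Q) for k in (80,50,25,8,0,0)])
E
```

```text
time: 2.48
tool_pos: [597.4, 38.2, 183.6]
tcp_rot: [-179.5, -45.1, 82.8]
ft_force: [-0.2, -0.3, 0.2]
finger_gap: 85.4
grip_force: 0.0
[-25.86128554  15.78985309  92.49138977  41.92539362  90.08099212
 -25.90251639]
3061 ((608.6281127929688, 122.40987396240234), (103.5395278930664, 18.054471969604492), 83.8045654296875) 127.68943580948061
0.0015,0.0005,0.0296,-0.001,0.001,-0.003 ang 0.2
0.0015,0.0006,0.0596,-0.001,0.001,-0.003 ang 0.2
0.0015,0.0006,0.0846,-0.001,0.001,-0.003 ang 0.2
0.0015,0.0006,0.1016,-0.001,0.001,-0.003 ang 0.2
0.0015,0.0006,0.1096,-0.001,0.001,-0.003 ang 0.2
0.0015,0.0006,0.1096,-0.001,0.001,-0.003 ang 0.2
```

View pics/w2.png

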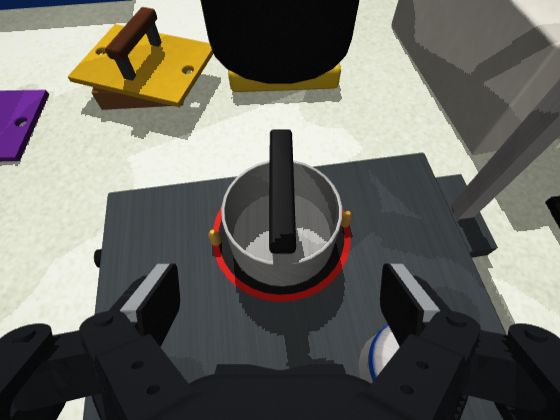

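```bash
python3 -m jog '[0.0015,0.0005,0.03,0,0,0,0.0015,0.0005,0.06,0,0,0,0.0015,0.0005,0.085,0,0,0,0.0015,0.0005,0.102,0,0,0,0.0015,0.0005,0.1095,0,0,0,0.0015,0.0005,0.1095,0,0,0]' 1 40; python3 -m jog '[0,0,0,0,0,0,0,0,0,0,0,0,0,0,0,0,0,0,0,0,0,0,0,0,0,0,0,0,0,0]' -1 40
python3 - <<'E'
from h import *
s=r.sense();print(s['ft_force'],s['finger_gap'],s['grip_force'],s['tool_pos'])
E
```

```text
time: 3.28
tool_pos: [608.9, 117.2, 110.7]
tcp_rot: [179.9, -45.0, 83.4]
ft_force: [0.3, 1.2, -0.5]
finger_gap: 85.3
grip_force: 0.0
time: 3.9
tool_pos: [608.6, 116.7, 110.3]
tcp_rot: [-180.0, -45.0, 83.3]
ft_force: [-2.1, -2.0, 1.4]
finger_gap: 17.2
grip_force: 44.0
[-2.11260406 -2.0254782   1.37783366] 17.160026364936073 44.042136669158936 [608.64232595 116.72751751 110.30681202]
```

Run:
```python
from h import *
p,q=cur();c=np.array([608.6,122.4])
W=[(608,114),(606,103),(602,89),(597,75),(592,61),(588,46),(587,30),(587,14)]
rows([(p+np.r_[np.array(w)-c,0],q) for w in W])
```

```text
-0.0059,0.0004,-0.006,0,0,0 ang 0.0
-0.0138,-0.0003,-0.0138,0,0,0 ang 0.0
-0.024,-0.0027,-0.024,0,0,0 ang 0.0
-0.0342,-0.006,-0.0343,0,0,0 ang 0.0
-0.0445,-0.0093,-0.0445,0,0,0 ang 0.0
-0.0553,-0.0115,-0.0554,0,0,0 ang 0.0
-0.0666,-0.0107,-0.0667,0,0,0 ang 0.0
-0.0779,-0.0088,-0.0779,0,0,0 ang 0.0
```

```bash
python3 -m jog '[-0.006,0.0004,-0.006,0,0,0,-0.0138,-0.0003,-0.0138,0,0,0,-0.024,-0.0027,-0.024,0,0,0,-0.0342,-0.006,-0.0342,0,0,0,-0.0445,-0.0093,-0.0445,0,0,0,-0.0553,-0.0115,-0.0553,0,0,0,-0.0666,-0.0107,-0.0666,0,0,0,-0.0779,-0.0088,-0.0779,0,0,0]'
python3 - <<'E'
from h import *
X=cloud(snap('side','s2.png'));X2=cloud(r.snapshot('scene'))
for X in(X,X2):
    z=X[...,2];m=(abs(X[...,0]-600)<70)&(X[...,1]<75)&(X[...,1]>-55)&(z>78)&(z<96)
    q=X[m];q=q[np.hypot(q[:,0]-685,q[:,1]+3.6)>34]
    if len(q)>20: print('rim',len(q),cv2.minEnclosingCircle(q[:,:2].astype(np.float32)),np.percentile(q[:,2],95))
p,q=cur();print(p,r.sense()['ft_force']);c=np.array([587,14])+p[:2]-p[:2]
W=[(587,-2),(587,-18),(588,-34),(591,-50),(597,-68),(604,-86),(610,-103),(615,-115)]
rows([(p+np.r_[np.array(w)-c,0],q) for w in W])
E
```

```text
time: 4.9
tool_pos: [586.9, 7.5, 110.3]
tcp_rot: [-180.0, -45.0, 83.3]
ft_force: [-0.1, 3.9, 5.5]
finger_gap: 17.4
grip_force: 43.8
rim 144 ((583.7216796875, 11.608941078186035), 49.67841339111328) 92.05127541682002
rim 88 ((589.0631713867188, 14.48530101776123), 51.5665168762207) 91.490185640593
[587.44686919   6.10701141 110.30226093] [-1.3173263  -3.12724318  2.69086005]
-0.0112,0.0019,-0.0112,0,0,0 ang 0.0
-0.0225,0.0038,-0.0224,0,0,0 ang 0.0
-0.0336,0.0067,-0.0336,0,0,0 ang 0.0
-0.0446,0.0116,-0.0446,0,0,0 ang 0.0
-0.0568,0.0196,-0.0567,0,0,0 ang 0.0
-0.0689,0.0287,-0.0687,0,0,0 ang 0.0
-0.0803,0.0367,-0.0801,0,0,0 ang 0.0
-0.0883,0.0431,-0.0881,0,0,0 ang 0.0
```

```bash
python3 -m jog '[-0.0112,0.0019,-0.0112,0,0,0,-0.0225,0.0038,-0.0225,0,0,0,-0.0336,0.0067,-0.0336,0,0,0,-0.0446,0.0116,-0.0446,0,0,0,-0.0568,0.0196,-0.0568,0,0,0,-0.0689,0.0287,-0.0689,0,0,0,-0.0803,0.0367,-0.0803,0,0,0,-0.0883,0.0431,-0.0883,0,0,0]'; python3 -m jog '[-0.0045,0.0025,-0.0045,0,0,0,-0.0045,0.0025,-0.0045,0,0,0,-0.0045,0.0025,-0.0045,0,0,0]';  python3 - <<'E'
from h import *
for n in('side','scene'):
    pp=snap(n,n+'3.png');X=cloud(pp);z=X[...,2];m=(abs(X[...,0]-616)<75)&(X[...,1]<-50)&(X[...,1]>-190)&(z>70)&(z<93)
    q=X[m]
    if len(q)>20: print('rim',len(q),cv2.minEnclosingCircle(q[:,:2].astype(np.float32)),np.percentile(q[:,2],95))
    for t in('canister','insulator'):
        d=r.outline_of(pp,t)[0];print(t,d['bbox'])
p,q=cur();print(p,r.sense()['ft_force'])
E
```

```text
time: 6.0
tool_pos: [615.5, -121.6, 110.4]
tcp_rot: [-180.0, -45.1, 83.3]
ft_force: [-1.9, 6.4, 4.1]
finger_gap: 17.2
grip_force: 43.5
time: 6.38
tool_pos: [617.5, -128.6, 110.3]
tcp_rot: [179.9, -44.9, 83.3]
ft_force: [0.0, -3.7, 4.4]
finger_gap: 17.2
grip_force: 44.5
rim 219 ((611.2755126953125, -126.78209686279297), 49.233890533447266) 90.86991889836801Traceback (most recent call last):
  File "<stdin>", line 7, in <module>
IndexError: list index out of range
```

```bash
python3 -m jog '[0,0,0,0,0,0,0,0,0,0,0,0,0,0,0,0,0,0,0,0,0,0,0,0]' 1; python3 -m jog '[0,0,-0.02,0,0,0,0,0,-0.05,0,0,0,0,0,-0.09,0,0,0,0,0,-0.13,0,0,0,0,0,-0.13,0,0,0]';  python3 - <<'E'
from h import *
pp=snap('wrist','w3.png');X=cloud(pp);z=X[...,2];P=pp['pixels'].astype(int)
b=(abs(X[...,0]-616)<90)&(abs(X[...,1]+121)<90)
q=X[b&(z>118)&(z<135)];print('bar',cv2.minAreaRect(q[:,:2].astype(np.float32)))
q=X[b&(z>84)&(z<93)];print('rim',cv2.minEnclosingCircle(q[:,:2].astype(np.float32)))
q=X[b&(z>24)&(z<36)&(P.min(-1)>130)][:,:2]
from scipy.optimize import least_squares
print('ring',len(q),least_squares(lambda c:np.hypot(*(q-c[:2]).T)-65,[616,-121],loss='soft_l1').x)
p,q=cur();print(p,r.sense()['ft_force'])
E
```

```text
time: 6.98
tool_pos: [616.9, -126.8, 109.9]
tcp_rot: [-180.0, -45.0, 83.3]
ft_force: [0.5, 0.1, 0.5]
finger_gap: 85.1
grip_force: 0.0
time: 7.6
tool_pos: [607.1, -222.5, 206.1]
tcp_rot: [179.5, -44.8, 83.5]
ft_force: [-0.0, -0.1, -0.0]
finger_gap: 85.8
grip_force: 0.0
bar ((618.1045532226562, -122.3333969116211), (104.53115844726562, 17.979782104492188), 83.38980102539062)
rim ((641.29833984375, -95.82210540771484), 84.91636657714844)
ring 1699 [ 616.85592757 -120.09514771]
[ 606.7022331  -220.70899064  204.01378513] [ 0.19952526 -0.44725534  0.43229974]
```

View pics/w3.png

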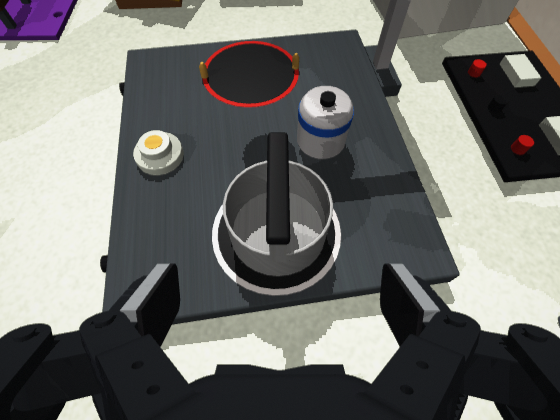

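Run:
```python
from h import *
from scipy.spatial.transform import Slerp
p,q=cur()
Q=tool(-24,35);z=Q.as_matrix()[:,2];G=np.array([458,396,76.]);T=G+18.7*z;S=T-130*z
V=np.array([p,[430,0,260],[420,180,220],S]);k=np.r_[0,np.cumsum(np.linalg.norm(np.diff(V,axis=0),axis=1))];n=14
sl=Slerp([0,1],R.concatenate([q,Q]))
out=[]
for i in range(1,n+1):
    s=i/n*k[-1]; out.append((np.array([np.interp(s,k,V[:,j]) for j in range(3)]),sl(i/n)))
print(k,S,T);rows(out[:8])
```

```text
[  0.         288.21969743 472.88155056 639.61091869] [432.03431611 337.68011912 167.17162253] [462.36260816 405.79857837  60.68185677]
0.0286,-0.0319,0.0158,-0.014,-0.012,0.017 ang 1.4
0.0572,-0.0639,0.0316,-0.027,-0.025,0.033 ang 2.8
0.0858,-0.0958,0.0474,-0.041,-0.037,0.05 ang 4.2
0.1144,-0.1277,0.0632,-0.054,-0.049,0.066 ang 5.7
0.1429,-0.1597,0.0791,-0.068,-0.061,0.083 ang 7.1
0.1715,-0.1916,0.0949,-0.082,-0.074,0.1 ang 8.5
0.1971,-0.2069,0.126,-0.095,-0.086,0.116 ang 9.9
0.2212,-0.2146,0.164,-0.109,-0.098,0.133 ang 11.3
```

```bash
python3 -m jog '[0.0286,-0.032,0.016,-0.014,-0.012,0.017,0.057,-0.064,0.032,-0.027,-0.025,0.033,0.086,-0.096,0.047,-0.041,-0.037,0.05,0.1145,-0.128,0.063,-0.054,-0.049,0.066,0.143,-0.16,0.079,-0.068,-0.061,0.083,0.1715,-0.1915,0.095,-0.082,-0.074,0.1,0.197,-0.207,0.126,-0.095,-0.086,0.116,0.221,-0.2145,0.164,-0.109,-0.098,0.133]'
python3 - <<'E'
from h import *
from scipy.spatial.transform import Slerp
p,q=cur();print(r.sense()['joint_pos'])
Q=tool(-24,35);z=Q.as_matrix()[:,2];G=np.array([458,396,76.]);T=G+18.7*z;S=T-130*z
V=np.array([p,[420,180,220],S]);k=np.r_[0,np.cumsum(np.linalg.norm(np.diff(V,axis=0),axis=1))];n=7
sl=Slerp([0,1],R.concatenate([q,Q]))
rows([(np.array([np.interp(i/n*k[-1],k,V[:,j]) for j in range(3)]),sl(i/n)) for i in range(1,n+1)])
E
```

```text
time: 8.65
tool_pos: [424.3, 78.3, 241.9]
tcp_rot: [-179.4, -39.3, 73.0]
ft_force: [0.7, 0.6, 0.5]
finger_gap: 85.5
grip_force: 0.0
[-29.35417984 -25.21707727 122.15379133  38.15078154  92.95519503
 -13.94333532]
0.0224,-0.0123,0.029,-0.012,-0.011,0.014 ang 1.2
0.0448,-0.0245,0.0581,-0.024,-0.021,0.028 ang 2.4
0.0665,-0.0354,0.0881,-0.036,-0.032,0.042 ang 3.7
0.0864,-0.043,0.1204,-0.048,-0.043,0.056 ang 4.9
0.1063,-0.0507,0.1527,-0.06,-0.054,0.07 ang 6.1
0.1263,-0.0584,0.1849,-0.072,-0.064,0.084 ang 7.3
0.1462,-0.0661,0.2172,-0.084,-0.075,0.098 ang 8.6
```

```bash
python3 -m jog '[0.0225,-0.012,0.029,-0.012,-0.011,0.014,0.045,-0.0245,0.058,-0.024,-0.021,0.028,0.0665,-0.0355,0.088,-0.036,-0.032,0.042,0.0865,-0.043,0.1205,-0.048,-0.043,0.056,0.1065,-0.0505,0.1525,-0.06,-0.054,0.07,0.1265,-0.0585,0.185,-0.072,-0.064,0.084,0.146,-0.066,0.217,-0.084,-0.075,0.098,0.146,-0.066,0.217,-0.084,-0.075,0.098]'
cat > g.py <<'E'
from h import *
def guard(pp,c,zt):
    """bar top rect & hole centres, zt = plate top height"""
    X=cloud(pp);z=X[...,2];P=pp['pixels'].astype(int)
    b=(abs(X[...,0]-c[0])<110)&(abs(X[...,1]-c[1])<110)
    m=b&(z>zt+36)&(z<zt+52);q=X[m]
    if len(q)>20: print('bar',len(q),cv2.minAreaRect(q[:,:2].astype(np.float32)),np.percentile(q[:,2],[50,95]).round(1))
    ye=(b&(abs(z-zt)<5)&(P[...,0]>1.6*P[...,2])&(P[...,0]>60));q=X[ye]
    print('plate',len(q),cv2.minAreaRect(q[:,:2].astype(np.float32)),'z',np.median(q[:,2]))
    n,l,st,ce=cv2.connectedComponentsWithStats((~ye).astype(np.uint8))
    M=cv2.Rodrigues(np.array(pp['rvec'],float))[0];C=-M.T@np.array(pp['tvec']).ravel()
    for i in range(1,n):
        if 15<st[i][4]<900:
            d=M.T@np.linalg.inv(pp['K'])@np.r_[ce[i],1];h=C+d*(zt-C[2])/d[2]
            if np.hypot(*(h[:2]-np.array(c)))<85: print('hole',st[i],h.round(1))
E
python3 - <<'E'
from g import *
pp=snap('wrist','w4.png');guard(pp,(459,396),38)
p,q=cur();print(p)
E
```

```text
time: 9.65
tool_pos: [429.6, 338.3, 165.5]
tcp_rot: [-179.7, -34.9, 66.2]
ft_force: [0.4, -0.5, 0.1]
finger_gap: 85.3
grip_force: 0.0
bar 2968 ((457.9779357910156, 396.9940185546875), (89.8515625, 19.92180633544922), 65.52178192138672) [82.6 83.7]
plate 19454 ((474.6959533691406, 390.0489807128906), (116.7885513305664, 192.75131225585938), 65.7000503540039) z 37.8441350507981
hole [202 209  17  16 207] [399.9 423.1  38. ]
hole [348 211  16  16 205] [515.9 370.6  38. ]
[430.22462178 337.2126947  166.10936726]
```

View pics/w4.png

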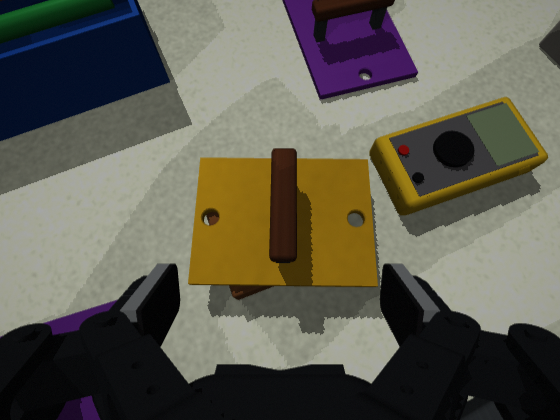

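Run:
```python
from h import *
Q=tool(-24.4,35);z=Q.as_matrix()[:,2];G=np.array([458,396.9,76.5]);T=G+18.7*z
print(T);rows([(T-k*z,Q) for k in (95,60,30,10,0,0)])
```

```text
[462.43090828 406.66788308  61.18185677]
0.0026,0.001,0.0349,-0.01,0.002,0.008 ang 0.7
0.0026,0.0013,0.0698,-0.01,0.002,0.008 ang 0.7
0.0027,0.0016,0.0998,-0.01,0.002,0.008 ang 0.7
0.0027,0.0018,0.1198,-0.01,0.002,0.008 ang 0.7
0.0027,0.0019,0.1298,-0.01,0.002,0.008 ang 0.7
0.0027,0.0019,0.1298,-0.01,0.002,0.008 ang 0.7
```

```bash
python3 -m jog '[0.0026,0.001,0.035,-0.01,0.002,0.008,0.0026,0.0013,0.07,-0.01,0.002,0.008,0.0027,0.0016,0.1,-0.01,0.002,0.008,0.0027,0.0018,0.12,-0.01,0.002,0.008,0.0027,0.0019,0.13,-0.01,0.002,0.008,0.0027,0.0019,0.13,-0.01,0.002,0.008]'; python3 -m jog '[0,0,0,0,0,0,0,0,0,0,0,0,0,0,0,0,0,0,0,0,0,0,0,0,0,0,0,0,0,0]' -1 70
python3 - <<'E'
from h import *
p,q=cur();print(p,r.sense()['tcp_rot'],r.sense()['ft_force'])
rows([(p+[0,0,k],q) for k in (10,25,45,65,65)])
E
```

```text
time: 10.45
tool_pos: [465.2, 404.9, 62.5]
tcp_rot: [179.9, -35.1, 65.4]
ft_force: [0.4, -0.8, 1.2]
finger_gap: 85.3
grip_force: 0.0
time: 11.08
tool_pos: [465.4, 405.8, 63.6]
tcp_rot: [179.8, -35.2, 65.5]
ft_force: [-4.3, -3.3, 7.3]
finger_gap: 18.9
grip_force: 70.2
[465.40715199 405.75615803  63.56750522] [179.80181364 -35.17194032  65.49979245] [-4.29972555 -3.2751507   7.30712213]
0.0058,0,-0.0082,0,0,0 ang 0.0
0.0144,0.0001,-0.0204,0,0,0 ang 0.0
0.0259,0.0001,-0.0368,0,0,0 ang 0.0
0.0374,0.0002,-0.0531,0,0,0 ang 0.0
0.0374,0.0002,-0.0531,0,0,0 ang 0.0
```

```bash
python3 -m jog '[0.006,0,-0.008,0,0,0,0.0145,0,-0.0205,0,0,0,0.026,0,-0.037,0,0,0,0.0375,0,-0.053,0,0,0,0.0375,0,-0.053,0,0,0]'
python3 - <<'E'
from g import *
p,q=cur();print(p,r.sense()['tcp_rot'],r.sense()['ft_force'])
pp=snap('wrist','w5.png');guard(pp,(459,396),103)
X=cloud(pp);P=pp['pixels'].astype(int);z=X[...,2]
ye=(abs(X[...,0]-460)<110)&(abs(X[...,1]-397)<110)&(abs(z-103)<9)&(P[...,0]>1.6*P[...,2])&(P[...,0]>60)
q=X[ye];A=np.c_[q[:,:2]-[459,397],np.ones(len(q))];print(np.linalg.lstsq(A,q[:,2],rcond=None)[0],len(q))
E
```

```text
time: 11.7
tool_pos: [466.9, 406.5, 131.2]
tcp_rot: [179.6, -35.3, 65.6]
ft_force: [0.6, -0.4, -4.1]
finger_gap: 18.6
grip_force: 68.9
[466.86683635 406.45815652 131.16679239] [179.57602147 -35.34247275  65.60775507] [ 0.56429157 -0.39431426 -4.12412957]
bar 9881 ((466.44268798828125, 403.4486999511719), (73.73417663574219, 44.787384033203125), 43.28330993652344) [150.2 151.6]
plate 22896 ((464.4325866699219, 400.291259765625), (109.98772430419922, 156.9492645263672), 65.51105499267578) z 105.38552277576956
[5.07148366e-03 2.44657988e-03 1.05234367e+02] 22904
```

View pics/w5.png

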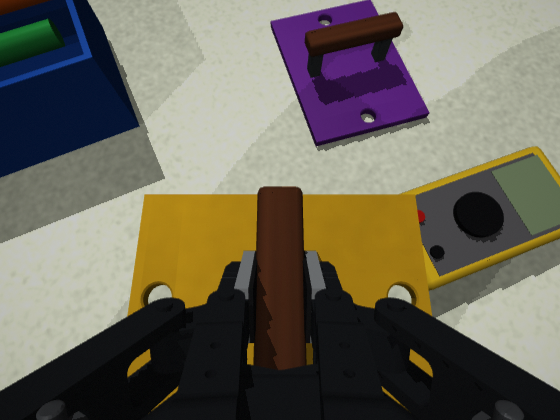

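Run:
```python
from h import *
p,q=cur()
Q=lambda f:R.from_euler('z',26.3*f,degrees=True)*q
V=np.array([p,[440,340,160],[420,230,160],[430,110,160]]);k=np.r_[0,np.cumsum(np.linalg.norm(np.diff(V,axis=0),axis=1))];n=8
rows([(np.array([np.interp(i/n*k[-1],k,V[:,j]) for j in range(3)]),Q(i/n)) for i in range(1,n+1)])
# ring from w2
from scipy.optimize import least_squares
d=np.load('w2.npz');X=d['X'];P=d['P'].astype(int);z=X[...,2]
m=(abs(X[...,0]-609)<90)&(abs(X[...,1]-127)<90)&(z>25)&(z<35)&(P[...,0]>1.8*P[...,1])&(P[...,0]>90)
q=X[m][:,:2];print('ring',len(q),least_squares(lambda c:np.hypot(*(q-c[:2]).T)-65,[610,127],loss='soft_l1').x)
```

```text
-0.0201,0.002,-0.033,0.033,0,-0.047 ang 3.3
-0.0403,0.0041,-0.0659,0.066,0.001,-0.094 ang 6.6
-0.0709,0.0137,-0.0875,0.099,0.001,-0.141 ang 9.9
-0.1016,0.0232,-0.1091,0.132,0.001,-0.187 ang 13.2
-0.1319,0.0338,-0.1305,0.166,0.001,-0.234 ang 16.4
-0.1595,0.0528,-0.1498,0.199,0.002,-0.281 ang 19.7
-0.187,0.0718,-0.1692,0.232,0.002,-0.328 ang 23.0
-0.2146,0.0908,-0.1886,0.265,0.002,-0.375 ang 26.3
ring 1423 [608.90531038 129.17052615]
```

```bash
python3 -m jog '[-0.02,0.002,-0.033,0.033,0,-0.047,-0.04,0.004,-0.066,0.066,0,-0.094,-0.071,0.0137,-0.0875,0.099,0,-0.141,-0.1015,0.023,-0.109,0.132,0,-0.187,-0.132,0.034,-0.1305,0.166,0,-0.234,-0.1595,0.053,-0.15,0.199,0,-0.281,-0.187,0.072,-0.169,0.232,0,-0.328,-0.2146,0.091,-0.1886,0.265,0.002,-0.375]'
python3 - <<'E'
from h import *
p,q=cur();print(q.as_euler('xyz',degrees=True))
T=np.array([612,28,160])
rows([(p+(T-p)*f,q) for f in (.1,.28,.46,.64,.82,1,1)])
E
```

```text
time: 12.75
tool_pos: [429.3, 108.3, 158.1]
tcp_rot: [179.9, -35.2, 91.8]
ft_force: [1.2, 0.2, -4.7]
finger_gap: 18.6
grip_force: 70.1
[179.87157667 -35.19479899  91.82216067]
-0.0069,0.018,-0.0051,0,0,0 ang 0.0
-0.0194,0.0504,-0.0142,0,0,0 ang 0.0
-0.0318,0.0829,-0.0233,0,0,0 ang 0.0
-0.0443,0.1153,-0.0325,0,0,0 ang 0.0
-0.0568,0.1477,-0.0416,0,0,0 ang 0.0
-0.0692,0.1801,-0.0507,0,0,0 ang 0.0
-0.0692,0.1801,-0.0507,0,0,0 ang 0.0
```

```bash
python3 -m jog '[-0.007,0.018,-0.005,0,0,0,-0.0195,0.0505,-0.014,0,0,0,-0.032,0.083,-0.0235,0,0,0,-0.0445,0.1155,-0.0325,0,0,0,-0.057,0.148,-0.0415,0,0,0,-0.069,0.18,-0.0505,0,0,0,-0.069,0.18,-0.0505,0,0,0]'
cat > fit.py <<'E'
from g import *
from scipy.optimize import least_squares
def inhand(pp):
    """plate centre/yaw from left, right, far edges in the wrist picture"""
    p,q=cur();X=cloud(pp);P=pp['pixels'].astype(int);z=X[...,2];zt=p[2]-26
    g=p-[0,0,0];ye=(abs(X[...,0]-p[0])<110)&(abs(X[...,1]-p[1])<110)&(abs(z-zt)<8)&(P[...,0]>1.6*P[...,2])&(P[...,0]>60)
    Q=X[ye];A=np.c_[Q[:,:2]-p[:2],np.ones(len(Q))];pl=np.linalg.lstsq(A,Q[:,2],rcond=None)[0]
    M=cv2.Rodrigues(np.array(pp['rvec'],float))[0];C=-M.T@np.array(pp['tvec']).ravel();Ki=np.linalg.inv(pp['K'])
    def proj(u,v):
        d=M.T@Ki@np.array([u,v,1.]);nrm=np.array([-pl[0],-pl[1],1]);o=np.array([p[0],p[1],pl[2]])
        return C+d*(nrm@(o-C))/(nrm@d)
    ye=cv2.morphologyEx(ye.astype(np.uint8),cv2.MORPH_OPEN,np.ones((3,3)))
    L=[];Rr=[];F=[]
    v0=np.where(ye.sum(1)>100)[0].min()
    for v in range(v0+8,v0+85):
        u=np.where(ye[v])[0]
        if len(u)>20: L.append(proj(u.min()-.5,v));Rr.append(proj(u.max()+.5,v))
    for u in range(170,400,2):
        if 240<u<315: continue
        v=np.where(ye[:,u])[0]
        if len(v)>5: F.append(proj(u,v.min()-.5))
    L,Rr,F=[np.array(a)[:,:2] for a in(L,Rr,F)]
    def res(c):
        cs,sn=np.cos(c[2]),np.sin(c[2]);f=lambda a:np.stack([(a-c[:2])@[cs,sn],(a-c[:2])@[-sn,cs]],-1)
        return np.r_[f(L)[:,0]+78,f(Rr)[:,0]-78,f(F)[:,1]-58]
    s=least_squares(res,[p[0],p[1]-8,.03],loss='soft_l1');rr=res(s.x);n=len(L)
    print('plate',s.x[:2].round(2),'yaw',np.degrees(s.x[2]).round(2),'res L,R,F',np.median(rr[:n]).round(2),np.median(rr[n:2*n]).round(2),np.median(rr[2*n:]).round(2),'slopes',pl.round(4),'tcp',p.round(1),'under',round(pl[2]-8,1))
def ring(pp):
    X=cloud(pp);P=pp['pixels'].astype(int);z=X[...,2]
    b=(abs(X[...,0]-609)<90)&(abs(X[...,1]-127)<90)
    q=X[b&(z>25)&(z<35)&(P[...,0]>1.8*P[...,1])&(P[...,0]>90)][:,:2]
    if len(q)>100:print('ring',len(q),least_squares(lambda c:np.hypot(*(q-c[:2]).T)-65,[610,127],loss='soft_l1').x.round(2))
    q=X[b&(z>36)&(z<54)&(P[...,0]>P[...,2]+40)&(P[...,0]<1.8*P[...,1])]
    for s in(q[q[:,0]<600],q[q[:,0]>620]):
        if len(s)>5: print('pin',len(s),s.min(0).round(1),s.max(0).round(1))
E
python3 - <<'E'
from fit import *
pp=snap('wrist','w6.png');inhand(pp);ring(pp)
E
```

```text
time: 13.62
tool_pos: [613.3, 28.5, 158.9]
tcp_rot: [179.9, -35.2, 91.7]
ft_force: [0.2, 1.2, -4.4]
finger_gap: 18.6
grip_force: 70.4
plate [613.72  18.14] yaw 1.65 res L,R,F 0.01 0.02 0.0 slopes [-1.10000e-03  3.90000e-03  1.32939e+02] tcp [612.   29.2 158.9] under 124.9
ring 1256 [608.91 128.73]
pin 139 [540.8 121.7  36. ] [549.8 130.8  52.9]
pin 144 [667.7 125.9  36.1] [677.3 135.   52.7]
```

View pics/w6.png

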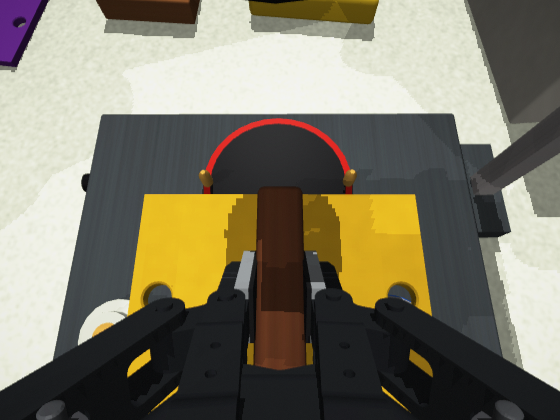

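Run:
```python
from h import *
p,q=cur()
Q=lambda f:R.from_euler('z',-26*f,degrees=True)*q
V=np.array([p,[430,110,160],[420,230,160],[462,406,135]]);k=np.r_[0,np.cumsum(np.linalg.norm(np.diff(V,axis=0),axis=1))];n=12
W=[(np.array([np.interp(i/n*k[-1],k,V[:,j]) for j in range(3)]),Q(i/n)) for i in range(1,n+1)]
rows(W[:8])
```

```text
0.0149,-0.0377,0.0102,-0.022,-0,0.031 ang 2.2
0.0298,-0.0755,0.0205,-0.044,-0,0.062 ang 4.3
0.0447,-0.1132,0.0307,-0.065,-0,0.093 ang 6.5
0.0596,-0.151,0.0409,-0.087,-0,0.124 ang 8.7
0.0792,-0.1802,0.0545,-0.109,-0,0.154 ang 10.8
0.1133,-0.1824,0.0786,-0.131,-0,0.185 ang 13.0
0.1474,-0.1847,0.1027,-0.153,-0,0.216 ang 15.2
0.1799,-0.1822,0.1282,-0.174,-0,0.247 ang 17.3
```

```bash
python3 -m jog '[0.015,-0.038,0.01,-0.022,0,0.031,0.03,-0.0755,0.0205,-0.044,0,0.062,0.0447,-0.113,0.0307,-0.065,0,0.093,0.0596,-0.151,0.041,-0.087,0,0.124,0.079,-0.18,0.0545,-0.109,0,0.154,0.113,-0.182,0.0786,-0.131,0,0.185,0.147,-0.185,0.1027,-0.153,0,0.216,0.18,-0.182,0.128,-0.174,0,0.247]'
python3 - <<'E'
from h import *
p,q=cur();e=q.as_euler('xyz',degrees=True);print(e)
Q=lambda f:R.from_euler('z',(65.6-e[2])*f,degrees=True)*q
T=np.array([462,406,130.]);
rows([(p+(T-p)*f,Q(f)) for f in (.2,.4,.6,.8,1)]+[(T-[0,0,k],Q(1)) for k in (22,44,58)])
E
```

```text
time: 14.68
tool_pos: [422.1, 246.1, 158.7]
tcp_rot: [179.9, -35.2, 74.4]
ft_force: [1.0, -0.3, -4.6]
finger_gap: 18.2
grip_force: 70.4
[179.87789621 -35.22420471  74.35934342]
0.0236,-0.001,0.0237,-0.018,-0,0.025 ang 1.8
0.0472,-0.002,0.0474,-0.035,-0,0.05 ang 3.5
0.0708,-0.0029,0.0711,-0.053,-0,0.075 ang 5.3
0.0944,-0.0039,0.0948,-0.071,-0,0.1 ang 7.0
0.118,-0.0049,0.1185,-0.088,-0,0.125 ang 8.8
0.1053,-0.005,0.1365,-0.088,-0,0.125 ang 8.8
0.0926,-0.005,0.1544,-0.088,-0,0.125 ang 8.8
0.0846,-0.005,0.1659,-0.088,-0,0.125 ang 8.8
```

```bash
python3 -m jog '[0.0236,-0.001,0.0237,-0.018,0,0.025,0.047,-0.002,0.0474,-0.035,0,0.05,0.071,-0.003,0.071,-0.053,0,0.075,0.0945,-0.004,0.095,-0.071,0,0.1,0.118,-0.005,0.1185,-0.088,0,0.125,0.1053,-0.005,0.1365,-0.088,0,0.125,0.0926,-0.005,0.1545,-0.088,0,0.125,0.0846,-0.005,0.166,-0.088,0,0.125]';python3 -m jog '[-0.0023,0,0.0033,0,0,0,-0.004,0,0.0057,0,0,0,-0.0043,0,0.0062,0,0,0,-0.0043,0,0.0062,0,0,0]'
```

```text
time: 15.68
tool_pos: [461.0, 404.5, 70.2]
tcp_rot: [-179.9, -35.1, 65.6]
ft_force: [1.6, 0.2, -4.5]
finger_gap: 18.8
grip_force: 70.4
time: 16.18
tool_pos: [463.8, 405.2, 65.9]
tcp_rot: [179.8, -35.3, 65.7]
ft_force: [0.0, 0.2, -3.8]
finger_gap: 18.6
grip_force: 70.5
```

Not yet in contact; lower ~2.5 mm more, release, back off.

```bash
python3 -m jog '[-0.0012,0,0.0016,0,0,0,-0.0017,0,0.0025,0,0,0,-0.0017,0,0.0025,0,0,0]'; python3 -m jog '[0,0,0,0,0,0,0,0,0,0,0,0,0,0,0,0,0,0,0,0,0,0,0,0]' 1;python3 -m jog '[0,0,-0.03,0,0,0,0,0,-0.07,0,0,0,0,0,-0.12,0,0,0,0,0,-0.12,0,0,0]'
python3 - <<'E'
from g import *
pp=snap('wrist','w7.png');guard(pp,(459,396),38)
E
```

```text
time: 16.55
tool_pos: [464.3, 405.7, 63.6]
tcp_rot: [179.8, -35.4, 65.7]
ft_force: [-3.4, -2.6, 4.4]
finger_gap: 18.4
grip_force: 71.9
time: 17.05
tool_pos: [463.4, 405.1, 62.1]
tcp_rot: [179.9, -35.2, 65.7]
ft_force: [-0.7, -0.6, 0.2]
finger_gap: 85.0
grip_force: 0.0
time: 17.55
tool_pos: [437.0, 341.8, 165.1]
tcp_rot: [179.4, -35.5, 65.8]
ft_force: [1.1, -0.2, -0.5]
finger_gap: 85.4
grip_force: 0.0
bar 3030 ((459.73223876953125, 395.4654235839844), (88.9742660522461, 19.93435287475586), 65.63358306884766) [82.6 83.7]
plate 19833 ((460.2110595703125, 396.3876953125), (116.73812866210938, 156.49166870117188), 65.54707336425781) z 37.840377637200966
hole [195 219  17  16 218] [401.8 422.   38. ]
hole [342 219  16  16 208] [517.7 369.3  38. ]
```

Run:
```python
from h import *
Q=tool(-24.4,50);z=Q.as_matrix()[:,2];G=np.array([454.8,384.7,76.5]);T=G+18.7*z;S=T-100*z
p,q=cur();w=(q.inv()*Q).as_rotvec();print(S,T)
rows([(p+(S-p)*f,q*R.from_rotvec(w*f)) for f in (.33,.67,1,1)]+[(T-k*z,Q) for k in (70,40,20,5)])
```

```text
[429.07209851 327.98315597 128.75863267] [460.7177338  397.74557175  64.4798717 ]
-0.0107,-0.0003,0.0061,0.002,0.084,0.001 ang 4.8
-0.0217,-0.0005,0.0125,0.003,0.17,0.002 ang 9.8
-0.0324,-0.0008,0.0186,0.005,0.254,0.003 ang 14.6
-0.0324,-0.0008,0.0186,0.005,0.254,0.003 ang 14.6
-0.0249,-0.0009,0.0477,0.005,0.254,0.003 ang 14.6
-0.0173,-0.0011,0.0767,0.005,0.254,0.003 ang 14.6
-0.0123,-0.0012,0.0961,0.005,0.254,0.003 ang 14.6
-0.0085,-0.0012,0.1106,0.005,0.254,0.003 ang 14.6
```

```bash
python3 -m jog '[-0.0107,0,0.006,0.002,0.084,0.001,-0.0217,-0.0005,0.0125,0.003,0.17,0.002,-0.0324,-0.001,0.0186,0.005,0.254,0.003,-0.0324,-0.001,0.0186,0.005,0.254,0.003,-0.025,-0.001,0.0477,0.005,0.254,0.003,-0.0173,-0.001,0.0767,0.005,0.254,0.003,-0.0123,-0.001,0.096,0.005,0.254,0.003,-0.0085,-0.001,0.1106,0.005,0.254,0.003]'
python3 - <<'E'
from h import *
print(r.sense()['joint_pos'])
Q=tool(-24.4,50);z=Q.as_matrix()[:,2];G=np.array([454.8,384.7,76.5]);T=G+18.7*z
rows([(T,Q)])
E
```

```text
time: 18.6
tool_pos: [457.5, 395.9, 64.3]
tcp_rot: [-179.6, -49.7, 65.4]
ft_force: [0.7, -0.2, 1.0]
finger_gap: 85.5
grip_force: 0.0
[ 14.47793399  -5.1435471  132.57999213  69.30901834  39.64371559
 -12.64153571]
0.0021,0.0022,0.0022,-0.005,0.006,-0.002 ang 0.5
```

```bash
python3 -m jog '[0.0015,0.0015,0.003,0,0,0,0.0015,0.0015,0.003,0,0,0]'; python3 -m jog '[0,0,0,0,0,0,0,0,0,0,0,0,0,0,0,0,0,0,0,0,0,0,0,0,0,0,0,0,0,0]' -1 80
python3 - <<'E'
from h import *
p,q=cur();print(p,r.sense()['tcp_rot'],r.sense()['ft_force'])
rows([(p+[0,0,k],q) for k in (10,25,45,65,85)])
E
```

```text
time: 18.85
tool_pos: [460.3, 397.2, 64.5]
tcp_rot: [-179.6, -49.8, 65.5]
ft_force: [-0.3, 0.9, -0.3]
finger_gap: 85.3
grip_force: 0.0
time: 19.48
tool_pos: [460.2, 396.5, 64.4]
tcp_rot: [-179.7, -49.8, 65.4]
ft_force: [-3.3, -4.9, 5.8]
finger_gap: 18.7
grip_force: 79.2
[460.19885693 396.52456536  64.35478535] [-179.6502424   -49.81048803   65.39973566] [-3.28640343 -4.86756914  5.81021099]
0.0076,-0,-0.0065,0,0,0 ang 0.0
0.0191,-0.0001,-0.0161,0,0,0 ang 0.0
0.0344,-0.0002,-0.029,0,0,0 ang 0.0
0.0497,-0.0003,-0.0419,0,0,0 ang 0.0
0.0649,-0.0003,-0.0549,0,0,0 ang 0.0
```

```bash
python3 -m jog '[0.0076,0,-0.0065,0,0,0,0.019,0,-0.016,0,0,0,0.0345,0,-0.029,0,0,0,0.0497,0,-0.042,0,0,0,0.065,0,-0.055,0,0,0]';  python3 - <<'E'
from h import *
p,q=cur();print(p,r.sense()['joint_pos'])
Q=lambda f:R.from_euler('z',26.2*f,degrees=True)*q
V=np.array([p,[465,230,162],[475,90,162]]);k=np.r_[0,np.cumsum(np.linalg.norm(np.diff(V,axis=0),axis=1))];n=8
rows([(np.array([np.interp(i/n*k[-1],k,V[:,j]) for j in range(3)]),Q(i/n)) for i in range(1,n+1)])
E
```

```text
time: 20.1
tool_pos: [459.3, 396.0, 148.1]
tcp_rot: [-179.5, -49.7, 65.3]
ft_force: [-0.3, 0.3, -3.9]
finger_gap: 18.7
grip_force: 78.4
[459.25043371 395.97186246 148.10471502] [ 14.45030475 -16.7725805  131.4754382   56.83468572  45.45626701
   4.24040025]
-0.0197,0.0169,-0.0283,0.044,-0,-0.037 ang 3.3
-0.0394,0.0338,-0.0565,0.087,-0.001,-0.074 ang 6.5
-0.0591,0.0508,-0.0848,0.131,-0.001,-0.111 ang 9.8
-0.0787,0.0677,-0.1131,0.174,-0.001,-0.148 ang 13.1
-0.0998,0.0855,-0.1397,0.218,-0.002,-0.185 ang 16.4
-0.1216,0.1037,-0.1655,0.261,-0.002,-0.222 ang 19.6
-0.1434,0.122,-0.1913,0.305,-0.002,-0.259 ang 22.9
-0.1651,0.1402,-0.2171,0.349,-0.003,-0.296 ang 26.2
```

```bash
python3 -m jog '[-0.0197,0.017,-0.0283,0.044,0,-0.037,-0.0394,0.034,-0.0565,0.087,-0.001,-0.074,-0.059,0.051,-0.085,0.131,-0.001,-0.111,-0.0787,0.0677,-0.113,0.174,-0.001,-0.148,-0.1,0.0855,-0.1397,0.218,-0.002,-0.185,-0.1216,0.1037,-0.1655,0.261,-0.002,-0.222,-0.1434,0.122,-0.1913,0.305,-0.002,-0.259,-0.165,0.14,-0.217,0.349,-0.003,-0.296]';  python3 - <<'E'
from h import *
p,q=cur();print(p,r.sense()['joint_pos'])
T=np.array([611,20,162])
rows([(p+(T-p)*f,q) for f in (.15,.35,.6,.85,1,1)])
E
```

```text
time: 21.1
tool_pos: [475.4, 89.1, 161.7]
tcp_rot: [-179.5, -49.7, 91.6]
ft_force: [-0.1, 0.0, -4.6]
finger_gap: 19.2
grip_force: 79.5
[475.37209387  89.10559936 161.72318431] [-26.86816646   6.52153563 108.16678653  41.90879947  93.81946906
 -36.88027013]
-0.007,0.02,-0.0085,0,0,0 ang 0.0
-0.0164,0.0466,-0.0199,0,0,0 ang 0.0
-0.0282,0.0799,-0.0341,0,0,0 ang 0.0
-0.0399,0.1132,-0.0483,0,0,0 ang 0.0
-0.0469,0.1332,-0.0568,0,0,0 ang 0.0
-0.0469,0.1332,-0.0568,0,0,0 ang 0.0
```

```bash
python3 -m jog '[-0.007,0.02,-0.0085,0,0,0,-0.0165,0.0465,-0.02,0,0,0,-0.028,0.08,-0.034,0,0,0,-0.04,0.113,-0.048,0,0,0,-0.047,0.133,-0.057,0,0,0,-0.047,0.133,-0.057,0,0,0,-0.047,0.133,-0.057,0,0,0]';  python3 - <<'E'
from fit import *
pp=snap('wrist','w8.png');inhand(pp);ring(pp);print(r.sense()['tcp_rot'])
E
```

```text
time: 21.98
tool_pos: [610.3, 21.5, 162.1]
tcp_rot: [-179.5, -49.7, 91.5]
ft_force: [-0.4, 0.5, -5.5]
finger_gap: 18.6
grip_force: 79.7
plate [610.52  21.13] yaw 2.15 res L,R,F -0.04 0.02 0.02 slopes [-3.400000e-03  1.000000e-03  1.353866e+02] tcp [610.2  21.6 162.4] under 127.4
ring 675 [608.73 129.24]
[-179.50964816  -49.74215557   91.53581909]
```

View pics/w8.png

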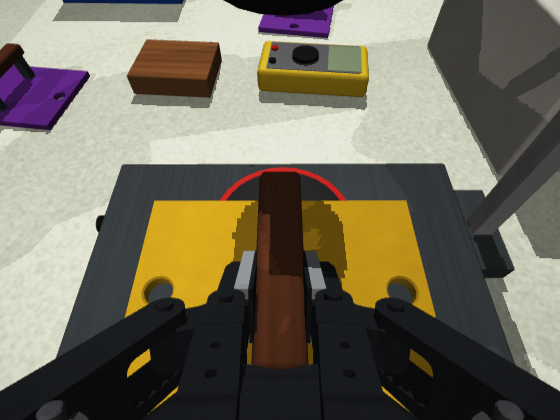

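Run:
```python
from h import *
p,q=cur();Q=R.from_euler('z',-.3,degrees=True)*q
rows([(p+np.array(d),Q) for d in ((0,35,0),(-1,72,0),(-1.6,75,-30),(-1.6,76,-62),(-1.6,92,-66),(-1.6,107.7,-66),(-1.6,107.7,-66))])
```

```text
0.0226,0.0012,0.0267,-0.004,0,0.003 ang 0.3
0.0465,0.0014,0.0549,-0.004,0,0.003 ang 0.3
0.0256,0.0011,0.0766,-0.004,0,0.003 ang 0.3
0.0018,0.0013,0.0981,-0.004,0,0.003 ang 0.3
0.0091,0.0018,0.1129,-0.004,0,0.003 ang 0.3
0.0192,0.0024,0.1248,-0.004,0,0.003 ang 0.3
0.0192,0.0024,0.1248,-0.004,0,0.003 ang 0.3
```

```bash
python3 -m jog '[0.0226,0.001,0.0267,-0.004,0,0.003,0.0465,0.0014,0.055,-0.004,0,0.003,0.0256,0.001,0.0766,-0.004,0,0.003,0.002,0.0013,0.098,-0.004,0,0.003,0.009,0.0018,0.113,-0.004,0,0.003,0.0192,0.0024,0.1248,-0.004,0,0.003,0.0192,0.0024,0.1248,-0.004,0,0.003]';  python3 - <<'E'
from fit import *
pp=snap('wrist','w9.png');inhand(pp);pp=snap('wrist');inhand(pp);print(r.sense()['tcp_rot'])
a=r.snapshot('scene');b=r.snapshot('side')
A=a['pixels'][225:305,240:330,::-1];B=b['pixels'][180:260,260:350,::-1]
cv2.imwrite('pics/ab.png',np.hstack([cv2.resize(A,(400,355),interpolation=2),cv2.resize(B,(400,355),interpolation=2)]))
E
```

```text
time: 22.9
tool_pos: [610.0, 130.5, 98.7]
tcp_rot: [-179.9, -49.7, 91.6]
ft_force: [-0.1, 0.2, -4.9]
finger_gap: 18.7
grip_force: 79.7
plate [610.33 129.92] yaw 1.81 res L,R,F 0.05 0.01 -0.0 slopes [9.00000e-04 0.00000e+00 7.20711e+01] tcp [610.3 129.7  98.7] under 64.1
plate [610.58 129.08] yaw 1.8 res L,R,F -0.07 0.01 0.01 slopes [ 1.10000e-03 -7.00000e-04  7.20236e+01] tcp [610.4 129.1  98.6] under 64.0
[-179.90326281  -49.6756506    91.58426373]
```

View pics/ab.png

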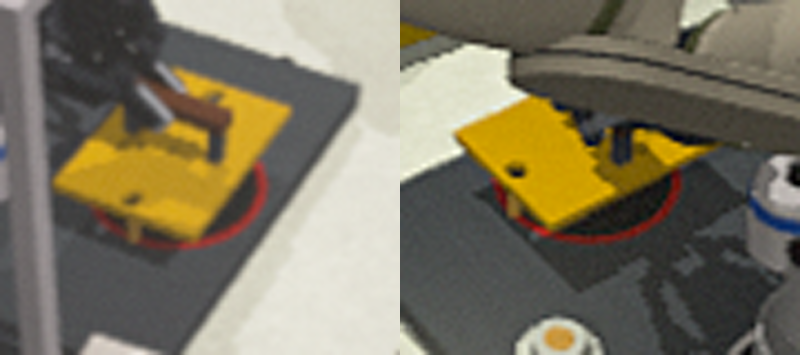

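Run:
```python
from h import *
p,q=cur()
rows([(p+np.array([-1.5,-.5,d]),q) for d in (0,-5,-10,-14,-18,-18)])
```

```text
-0.0003,-0.0015,-0.0003,0,0,0 ang 0.0
-0.0041,-0.0015,0.0029,0,0,0 ang 0.0
-0.0079,-0.0015,0.0061,0,0,0 ang 0.0
-0.011,-0.0015,0.0087,0,0,0 ang 0.0
-0.014,-0.0015,0.0113,0,0,0 ang 0.0
-0.014,-0.0015,0.0113,0,0,0 ang 0.0
```

```bash
python3 -m jog '[-0.0003,-0.0015,-0.0003,0,0,0,-0.004,-0.0015,0.003,0,0,0,-0.008,-0.0015,0.006,0,0,0,-0.011,-0.0015,0.0087,0,0,0,-0.014,-0.0015,0.0113,0,0,0,-0.014,-0.0015,0.0113,0,0,0]';  python3 - <<'E'
from fit import *
inhand(snap('wrist'));s=r.sense();print(s['ft_force'],s['wrist_torque'])
p,q=cur()
rows([(p+np.array([0,0,d]),q) for d in (-4,-8,-12,-16,-16)])
E
```

```text
time: 23.85
tool_pos: [607.9, 128.5, 78.6]
tcp_rot: [-179.6, -49.7, 91.3]
ft_force: [0.5, 0.4, -4.1]
finger_gap: 19.1
grip_force: 79.8
plate [608.22 128.14] yaw 1.89 res L,R,F -0.02 0.03 -0.01 slopes [-2.30000e-03  2.00000e-03  5.18404e+01] tcp [608.1 128.5  78.9] under 43.8
[-0.96319974  0.25439378 -4.18149982] [-0.92352488 -0.0490981   0.01096655]
-0.0031,0,0.0026,0,0,0 ang 0.0
-0.0061,0,0.0052,0,0,0 ang 0.0
-0.0092,0,0.0078,0,0,0 ang 0.0
-0.0122,0.0001,0.0103,0,0,0 ang 0.0
-0.0122,0.0001,0.0103,0,0,0 ang 0.0
```

```bash
python3 -m jog '[-0.0028,0.0005,0.003,0,0,0,-0.006,0.0005,0.0055,0,0,0,-0.0085,0.0005,0.0078,0,0,0,-0.0095,0.0005,0.0086,0,0,0,-0.0095,0.0005,0.0086,0,0,0]';  python3 - <<'E'
from fit import *
inhand(snap('wrist'));s=r.sense();print(s['ft_force'],s['wrist_torque'])
E
```

```text
time: 24.52
tool_pos: [608.6, 128.9, 66.2]
tcp_rot: [-179.7, -49.7, 91.4]
ft_force: [0.2, 0.3, -5.2]
finger_gap: 19.1
grip_force: 79.8
plate [608.9  128.56] yaw 1.87 res L,R,F -0.01 -0.04 -0.01 slopes [-1.10000e-03 -6.10000e-03  3.97979e+01] tcp [608.7 128.8  66.3] under 31.8
[ 1.31620991 -0.21544347 -4.17762647] [-0.96459136 -0.01791787 -0.00666061]
```

```bash
python3 -m jog '[-0.0008,0,0.0006,0,0,0,-0.0015,0,0.0013,0,0,0,-0.002,0,0.0017,0,0,0,-0.002,0,0.0017,0,0,0,-0.002,0,0.0017,0,0,0]';  python3 - <<'E'
from fit import *
inhand(snap('wrist'));s=r.sense();print(s['ft_force'],s['wrist_torque'])
E
```

```text
time: 25.2
tool_pos: [608.8, 128.9, 64.4]
tcp_rot: [-179.7, -49.7, 91.4]
ft_force: [-3.8, -1.4, 3.9]
finger_gap: 19.0
grip_force: 80.4
plate [608.98 128.86] yaw 1.51 res L,R,F -0.02 0.03 0.01 slopes [-2.00000e-04 -2.50000e-03  3.79508e+01] tcp [608.9 128.9  64.4] under 30.0
[-2.33717361 -1.43669831  4.89021718] [0.08479776 0.32773487 0.34440998]
```

Flush with contact (force reversed by +9 N). Release and retreat along the tool axis.

```bash
python3 -m jog '[0,0,0,0,0,0,0,0,0,0,0,0,0,0,0,0,0,0,0,0,0,0,0,0]' 1;python3 -m jog '[0,0,-0.015,0,0,0,0,0,-0.045,0,0,0,0,0,-0.085,0,0,0,0,0,-0.13,0,0,0,0,0,-0.16,0,0,0,0,0,-0.16,0,0,0,0,0,-0.16,0,0,0]'
python3 - <<'E'
from fit import *
pp=snap('wrist','w10.png');guard(pp,(609,129),38);X=cloud(pp);z=X[...,2];P=pp['pixels'].astype(int)
m=(abs(X[...,0]-609)<80)&(abs(X[...,1]-129)<60)&(abs(z-38)<5)&(P[...,0]>1.6*P[...,2]);q=X[m]
print(np.linalg.lstsq(np.c_[q[:,:2]-[609,129],np.ones(len(q))],q[:,2],rcond=None)[0])
s=r.sense();print(s['tool_pos'],s['ft_force'],s['time'])
E
```

```text
time: 25.75
tool_pos: [608.7, 128.8, 63.6]
tcp_rot: [-179.7, -49.7, 91.4]
ft_force: [-0.3, 0.3, 1.0]
finger_gap: 85.0
grip_force: 0.0
time: 26.62
tool_pos: [612.2, 6.9, 166.8]
tcp_rot: [-179.7, -49.7, 91.3]
ft_force: [-1.1, 0.4, -0.3]
finger_gap: 85.2
grip_force: 0.0
bar 2036 ((625.2698974609375, 90.6069564819336), (49.712318420410156, 168.87062072753906), 23.722537994384766) [82.8 83.9]
plate 14466 ((609.0599365234375, 128.56832885742188), (156.23377990722656, 117.95947265625), 1.559085726737976) z 37.986067902716975
hole [208 197  11  17 103] [542.7 131.   38. ]
hole [342 196  12  18 110] [674.9 134.3  38. ]
hole [218 205   5   9  19] [550.8 125.5  38. ]
[-7.23130482e-04  3.39833460e-03  3.79678029e+01]
[611.84784075   7.46723727 166.36042619] [-0.44908149  0.06443932 -1.81063296] 26.675
```

View pics/w10.png

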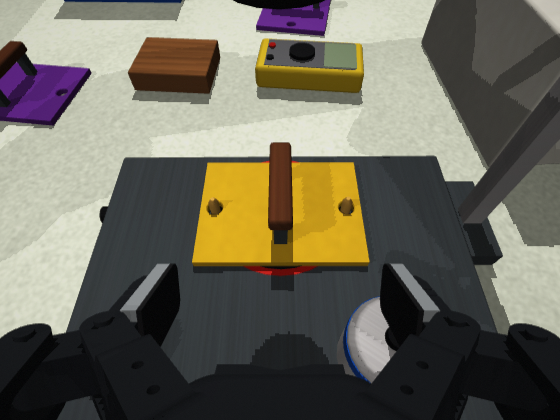

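The guard lies flush over both pins (pins show through the holes at (213,207) and (346,207)), and the robot is clear of everything.

```bash
python3 -c "
from bench import r
print(r.hand_in())"
```

```text
the job is handed in; nothing more can be done
None
```

I slid the pot into the white ring (about 2.5 mm off centre, inside a 12 mm margin), then lowered the yellow guard over the pins until it lay flush, let go and handed the job in at about 27 s; I set the guard back on its plinth once to re-grip it at a steeper tilt, and the hand-in call returned no verdict.

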